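Sweep the brass spacers through the sorting tray's gate

TASK

With the fingertips, push the three brass spacers one at a time across the sorting tray, through the gate at the end of its funnel, so that each drops through the slot into the blue bin below before the next one is brought up to the gate. Only push them gently: do not pinch, pick up or carry any spacer. Leave the two black spacers lying on the tray, and do not disturb the probe positioner or the amber jar beside it.

Things in the scene. Friction and masses are not known exactly. Their poses are not given: they have to be found in the camera images.
- tray: White sorting tray, fixed to the bench. Origin: on the bench under the middle of the deck; x points along the tray to the gate, y left of x, z up. Deck (flat white floor) 70 mm above the bench, x -120 to +124, y +-110 mm. All fences are 6 mm high: fingertips 8 to 9 mm above the deck clear them and still push a 12 mm high spacer.
- gate (a point): Middle of the gate, on the deck surface: (119, 0, 70) mm in the tray's frame, same axes. Two slanting grey fences form a funnel from (68, +-110) to (117, +-19) mm; the gate between their rounded jaws is 38 mm wide along y. The deck ends in a straight edge at x = 124 mm, 5 mm past this point; a spacer whose centre is pushed 5 to 15 mm past that edge tips and falls.
- slot (a point): Middle of the open drop slot beyond the gate, level with the deck: (147, 0, 70) mm in the tray's frame, same axes. The slot runs from x = 124 to 170 mm, y +-22 mm, between side cheeks and an end stop that stand 6 mm above the deck.
- bin (a point): Centre of the floor of the open blue collecting bin under the slot: (155, 0, 3) mm in the tray's frame, same axes. Inside 124 mm along x and 114 mm along y, walls up to 56 mm above the bench; fixed to the tray.
- brass_1: Loose brass-coloured spacer, a flat round disc 28 mm in diameter and 12 mm high with a small blind hole, about 60 g, lying flat on the tray's deck; origin at its centre (6 mm above the deck).
- brass_2: Loose brass-coloured spacer, a flat round disc 28 mm in diameter and 12 mm high with a small blind hole, about 60 g, lying flat on the tray's deck; origin at its centre (6 mm above the deck).
- brass_3: Loose brass-coloured spacer, a flat round disc 28 mm in diameter and 12 mm high with a small blind hole, about 60 g, lying flat on the tray's deck; origin at its centre (6 mm above the deck).
- black_1: Loose black spacer of the same shape (28 mm diameter, 12 mm high), about 22 g, lying flat on the tray's deck; origin at its centre. It stays on the tray.
- black_2: Loose black spacer of the same shape (28 mm diameter, 12 mm high), about 22 g, lying flat on the tray's deck; origin at its centre. It stays on the tray.
- positioner: Probe positioner with a steel block base 50 x 42 mm and micrometer knobs, 84 mm high in all, loose on the bench behind the tray's back end; origin under its centre. Bystander.
- jar: Small amber jar with a white cap, 44 mm in diameter, 62 mm high, loose on the bench beside the tray; origin under its centre. Bystander.
Mind the look-alikes: they are no part of the job. Leave any green or purple look-alike of the brass_2 alone.

How it is judged (in metres and radians):
On the way, in this order (a step that is already met when the one before it is completed fails the run):
1. one brass spacer has dropped into the bin (((z of brass_1 in the frame of tray between 0 and 0.055 m and x of brass_1 in the frame of tray between 0.09 and 0.22 m and y of brass_1 in the frame of tray between -0.06 and 0.06 m) or (z of brass_2 in the frame of tray between 0 and 0.055 m and x of brass_2 in the frame of tray between 0.09 and 0.22 m and y of brass_2 in the frame of tray between -0.06 and 0.06 m) or (z of brass_3 in the frame of tray between 0 and 0.055 m and x of brass_3 in the frame of tray between 0.09 and 0.22 m and y of brass_3 in the frame of tray between -0.06 and 0.06 m))), for 0.2 s.
2. then a second one ((((z of brass_1 in the frame of tray between 0 and 0.055 m and x of brass_1 in the frame of tray between 0.09 and 0.22 m and y of brass_1 in the frame of tray between -0.06 and 0.06 m) and (z of brass_2 in the frame of tray between 0 and 0.055 m and x of brass_2 in the frame of tray between 0.09 and 0.22 m and y of brass_2 in the frame of tray between -0.06 and 0.06 m)) or ((z of brass_1 in the frame of tray between 0 and 0.055 m and x of brass_1 in the frame of tray between 0.09 and 0.22 m and y of brass_1 in the frame of tray between -0.06 and 0.06 m) and (z of brass_3 in the frame of tray between 0 and 0.055 m and x of brass_3 in the frame of tray between 0.09 and 0.22 m and y of brass_3 in the frame of tray between -0.06 and 0.06 m)) or ((z of brass_2 in the frame of tray between 0 and 0.055 m and x of brass_2 in the frame of tray between 0.09 and 0.22 m and y of brass_2 in the frame of tray between -0.06 and 0.06 m) and (z of brass_3 in the frame of tray between 0 and 0.055 m and x of brass_3 in the frame of tray between 0.09 and 0.22 m and y of brass_3 in the frame of tray between -0.06 and 0.06 m)))), for 0.2 s.
3. then the third one (z of brass_1 in the frame of tray between 0 and 0.055 m and x of brass_1 in the frame of tray between 0.09 and 0.22 m and y of brass_1 in the frame of tray between -0.06 and 0.06 m and z of brass_2 in the frame of tray between 0 and 0.055 m and x of brass_2 in the frame of tray between 0.09 and 0.22 m and y of brass_2 in the frame of tray between -0.06 and 0.06 m and z of brass_3 in the frame of tray between 0 and 0.055 m and x of brass_3 in the frame of tray between 0.09 and 0.22 m and y of brass_3 in the frame of tray between -0.06 and 0.06 m), for 0.2 s.
At the end, for the whole second after the job is handed in: All three brass spacers lie at rest in the blue bin, and both black spacers lie flat (within 0.15 rad) and at rest on the tray's deck, short of the gate (all of step 3 and z of black_1 in the frame of tray between 0.07 and 0.082 m and x of black_1 in the frame of tray between -0.126 and 0.112 m and y of black_1 in the frame of tray between -0.116 and 0.116 m and z of black_2 in the frame of tray between 0.07 and 0.082 m and x of black_2 in the frame of tray between -0.126 and 0.112 m and y of black_2 in the frame of tray between -0.116 and 0.116 m and angle between each of black_1, black_2's own z axis and vertical below 0.15 rad and linear speed of each of brass_1, brass_2, brass_3, black_1, black_2 below 0.02 m/s); the robot touches nothing.
It fails at once if a spacer is lifted more than about 20 mm off the deck (z of any of brass_1, brass_2, brass_3, black_1, black_2 in the frame of tray above 0.098 m).
It fails at once if a spacer is pinched or pressed hard by the fingers (more than 20 N) (contact force between the fingers and brass_1 above 20 N or contact force between the fingers and brass_2 above 20 N or contact force between the fingers and brass_3 above 20 N or contact force between the fingers and black_1 above 20 N or contact force between the fingers and black_2 above 20 N).
It fails at once if two brass spacers are at the gate together (centres within about 35 mm before the gate or over the slot, not yet fallen) (((x of brass_1 in the frame of tray between 0.085 and 0.175 m and z of brass_1 in the frame of tray above 0.06 m) and (x of brass_2 in the frame of tray between 0.085 and 0.175 m and z of brass_2 in the frame of tray above 0.06 m)) or ((x of brass_1 in the frame of tray between 0.085 and 0.175 m and z of brass_1 in the frame of tray above 0.06 m) and (x of brass_3 in the frame of tray between 0.085 and 0.175 m and z of brass_3 in the frame of tray above 0.06 m)) or ((x of brass_2 in the frame of tray between 0.085 and 0.175 m and z of brass_2 in the frame of tray above 0.06 m) and (x of brass_3 in the frame of tray between 0.085 and 0.175 m and z of brass_3 in the frame of tray above 0.06 m))).
It fails at once if the positioner or the jar is moved more than 15 mm (distance of any of positioner, jar from where it was at the start of the episode above 0.015 m).
It also fails if it takes over 61 s, if anything falls off the work surface, if the arm or the gripper's body presses on something with over 40 N, if the wrist force passes 120 N, or if a joint passes its speed limit or range.

ROBOT

A 6-joint arm with a two-finger parallel gripper is mounted at the origin on the work surface. World frame = base frame: x ahead of the robot, y to its left, z up, the work surface at z = 0. Lengths are in mm, angles in rad, forces in N, time in s.
With the tool pointing down it reaches from about 400 to 925 mm from the base axis. Payload 3.4 kg.
Tool frame: the origin (TCP) lies on the centre line of the jaws, within the pads' length; the fingertips stand robot.tcp_to_tips ahead of it and the grasp point (between the pads) lies 2 mm behind it (robot.tcp_to_tips is the distance from the TCP to the fingertips, in mm); z points along the fingers, y is the line along which they close (so a half turn about z gives the same grasp; the last joint's range is limited). The gripper opens to 85 mm and grips with 20 to 120 N. Pads are 22 mm wide; open, the fingers measure 114 mm over their backs; the gripper's body (76 mm by 85 mm) begins 54 mm behind the grasp point. The pads swing forward as they close: fully open they stand 13 mm farther back than shut.
Start: joints at [-1.254, 0.307, 1.506, -0, 1.328, -0.073], TCP at [219.011, -531.663, 248.305] pointing down, gripper open.
Joint ranges: [-3.12, 3.12], [-1.05, 2.28], [0.14, 2.33], [-1.42, 4.57], [0.1, 2.73], [-2.68, 2.68]. Speed limits (rad/s): [2.57, 2.57, 3.14, 3.14, 3.14, 3.14].

INTERFACE

Orientations are given as a unit quaternion [x, y, z, w].
In Python, from cell import robot, vision gives the robot as it stands.
- The arm moves only by the tool move_arm, never from a script. Its argument "commands" is one flat list of numbers, 6 for each row, row after row: the shift along the tool's x, y, z in m, then the turn, a rotation vector about the tool's x, y, z in degrees. In form: [tx, ty, tz, wx, wy, wz, tx, ty, tz, wx, wy, wz, ...]. A call has 1 to 20 rows; each row is the pose to reach, as a shift and turn from the pose commanded when the call began, along the tool's axes at that moment; what a row does not reach only later rows make up. A row lasts 1/12 s, in which the tool goes at most 41.7 mm and 7.16 degrees, less where a joint would pass 70% of its speed; a pose out of reach is approached as far as the arm can. A call with a gripper value outside its range is refused whole. "gripper" is the opening, from -1 (shut) to 1 (fully open), set as the call begins (left out, the last holds). The fingers move at their own pace and stop on an object; "newtons" is the grip in N (left out, the last holds). Time passes only in rows, so rows that repeat a pose let the fingers close. It gives the time, the measured TCP pose, the force, the opening and the grip force at its end, in the units of the state.
- robot.sense(): the state, without advancing time (a new reading comes with each control period).
- vision.grab_frame(name): name is "side" or "top" or "wrist"; returns a dict with "pixels" (480x640x3 uint8, red, green, blue), "fovy" (degrees; the focal length in pixels is half the picture's height over the tangent of half this angle, whatever the lens; pixels are square), "cx", "cy" (the principal point, pixels), "k1" (the pictures are not rectified: a ray, as slopes to the right and down, at radius r is drawn at 1 + k1 r^2 times it, then the intrinsics apply), "rvec" (rotation vector, rad) and "tvec" (3), from world to camera coordinates, as OpenCV has them; the wrist camera has in their place "mount" (4x4, takes a point from camera to tool coordinates, whose origin is the TCP and whose axes are the flange's). Camera axes: x right, y down, z forward; pixel columns grow to the right and rows downward; lengths in mm; the calibration is good to about 2 mm. A picture is of the moment at which its call begins: read the wrist's pose just before it. There is no depth.
- robot.finish_job(): hands the job in; it is judged then, once.
The state is a dict: "t": time; "joints": joint angles; "joint_vel": joint speeds; "tau": joint torques, N m; "ee_pos": TCP position; "ee_rot": TCP orientation; "ft_force": force on the tool from outside, world axes, zero at the start; "torque": the same for the moment, N m; "gripper_width": finger opening in mm; "finger_force": force on a finger pad.
Only numpy, scipy, OpenCV 4.12 (cv2) and the standard library are available. Lean on these libraries where they do the work, as an engineer would, in place of code of your own. Each camera call takes 0.05 s, during which the arm holds its last target. There are 200 camera calls.

## Working session

There is one attempt and no reset: what is moved stays moved. The work goes in short steps, Python scripts to look and compute and a tool call to move; the robot and the scene stay as the last step left them, time stands still between calls to the robot, and variables do not carry over. Pictures are saved under pics/ and viewed, at most 10 in all, crops included, and the job is handed in when it is done.

Besides the shell and the picture viewer there is one more tool, called after "Emit:" as name(argument=value, ...) on one line, values as JSON. move_arm: Moves the arm, as the interface text tells. Its arguments: {"type":"object","properties":{"commands":{"type":"array"},"gripper":{"type":"number"},"newtons":{"type":"number"}},"required":["commands"]}

```bash
mkdir -p pics
cat > h.py <<'E'
import numpy as np, cv2
from cell import robot, vision
from scipy.spatial.transform import Rotation as R
def cam(name):
    s=robot.sense(); f=vision.grab_frame(name); fl=240/np.tan(np.radians(f['fovy'])/2)
    if 'rvec' in f:
        Rm=cv2.Rodrigues(np.array(f['rvec'],float))[0]; t=np.array(f['tvec'],float).ravel()
    else:
        M=np.array(f['mount']); T=np.eye(4); T[:3,:3]=R.from_quat(s['ee_rot']).as_matrix(); T[:3,3]=s['ee_pos']
        W=np.linalg.inv(T@M); Rm=W[:3,:3]; t=W[:3,3]
    f.update(R=Rm,t=t,f=fl); return f
def toplane(f,uv,z):
    d=(np.atleast_2d(np.array(uv,float))-[f['cx'],f['cy']])/f['f']
    u=d.copy()
    for _ in range(30): u=d/(1+f['k1']*(u**2).sum(1,keepdims=True))
    ray=np.c_[u,np.ones(len(u))]@f['R']; C=-f['R'].T@f['t']
    return C+ray*((z-C[2])/ray[:,2])[:,None]
def save(f,n): cv2.imwrite('pics/'+n,cv2.cvtColor(f['pixels'],cv2.COLOR_RGB2BGR))
E
python3 - <<'E'
from h import *
s=robot.sense(); print(s, robot.tcp_to_tips)
for n in('top','side'):
    f=cam(n); save(f,n+'0.png'); print(n,-f['R'].T@f['t'],f['f'],f['k1'])
E
```

```text
{'t': 0.0, 'joints': array([-1.25347863e+00,  3.07568889e-01,  1.50769338e+00,  4.98303219e-05,
        1.32844101e+00, -7.35009019e-02]), 'joint_vel': array([ 0.0004777 , -0.00160557,  0.00075521, -0.00025463, -0.00049667,
        0.0001082 ]), 'tau': array([-7.97421376e-05, -4.57556677e+01, -2.51913875e+01, -9.84915914e-05,
        1.33836127e-02,  1.29173165e-05]), 'ee_pos': array([ 218.8210238 , -530.9909313 ,  247.37585304]), 'ee_rot': array([ 9.80968898e-01,  1.94162063e-01, -1.04331754e-04, -1.05042060e-03]), 'ft_force': array([-0.36877914, -0.06573137,  0.42185545]), 'torque': array([-0.00850997,  0.00190543,  0.04829655]), 'finger_force': 0.0, 'gripper_width': 85.24315474311034} 17.0
top [440.58281828  67.25936398 960.59769385] 583.4027854282186 -0.05956243976444034
side [480.18309827 623.70933584 653.15161906] 612.3646825061359 -0.11131546508949237
```

View pics/top0.png

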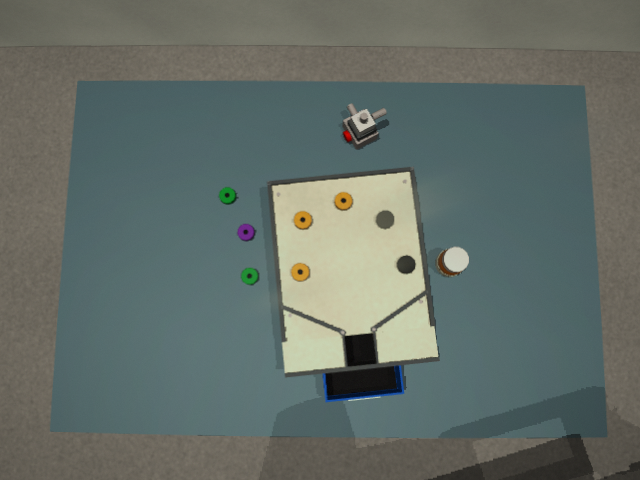

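View pics/side0.png

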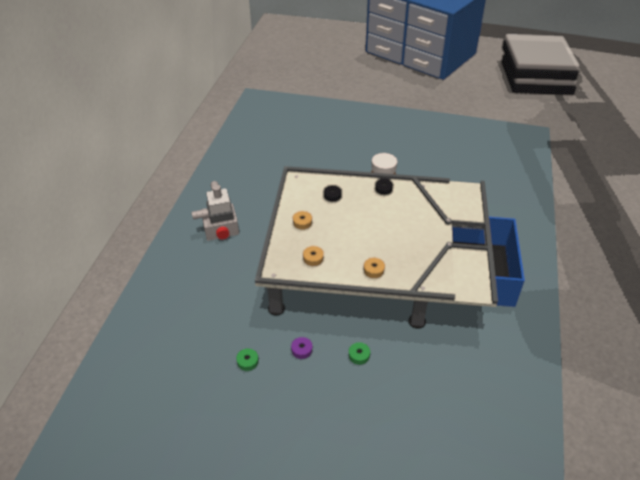

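Top view: brass discs are at (303,220), (344,201) and (300,272), black ones at (385,219) and (406,265). Green (228,195), (250,276) and purple (246,232) rings lie on the bench and are to be left alone. The tray's +x points down in the image; the slot is at (361,349), the jaws at about (343,331) and (375,329), the positioner at (361,125) and the jar at (454,262). The side view shows the same layout.

```bash
cat >> h.py <<'E'
def blobs(f,kind):
    h=cv2.cvtColor(f['pixels'],cv2.COLOR_RGB2HSV)
    m={'brass':cv2.inRange(h,(8,130,120),(28,255,255)),'black':cv2.inRange(h,(0,0,0),(179,120,95))}[kind]
    m=cv2.morphologyEx(m,cv2.MORPH_CLOSE,np.ones((5,5)))
    return m
E
python3 - <<'E'
from h import *
f=cam('top'); h=cv2.cvtColor(f['pixels'],cv2.COLOR_RGB2HSV)
print(f['R'])
m=cv2.inRange(h,(0,0,150),(60,90,255)); m[:160]=0;m[385:]=0;m[:,:262]=0;m[:,440:]=0
m=cv2.morphologyEx(m,cv2.MORPH_OPEN,np.ones((3,3)))
cs,_=cv2.findContours(cv2.morphologyEx(m,cv2.MORPH_CLOSE,np.ones((25,25))),cv2.RETR_EXTERNAL,cv2.CHAIN_APPROX_NONE)
c=max(cs,key=cv2.contourArea).reshape(-1,2)
P=toplane(f,c,70)[:,:2].astype(np.float32)
r=cv2.minAreaRect(P); print(r, cv2.boxPoints(r))
# slot
b=cv2.inRange(h,(0,0,0),(179,255,60));b[:331]=0;b[364:]=0;b[:,:344]=0;b[:,378:]=0
y,x=np.nonzero(b);print('slot px',x.mean(),y.mean(),x.min(),x.max(),y.min(),y.max())
print('slot', toplane(f,[[x.mean(),y.mean()]],70))
print('jaws',toplane(f,[[343,331],[375,329]],76))
for k in('brass','black'):
    q=blobs(f,k)
    n,_,st,ce=cv2.connectedComponentsWithStats(q)
    for i in range(1,n):
        if 120<st[i,4]<600 and 262<ce[i,0]<436 and 165<ce[i,1]<325: print(k,ce[i],st[i,2:],toplane(f,[ce[i]],82 if 1 else 0))
print('posit',toplane(f,[[361,125]],60),'jar',toplane(f,[[454,261]],62))
cv2.imwrite('pics/crop0.png',cv2.resize(cv2.cvtColor(f['pixels'],cv2.COLOR_RGB2BGR)[160:385,215:475],None,fx=2.6,fy=2.6,interpolation=cv2.INTER_CUBIC))
E
```

```text
[[ 0.01057932 -0.99993986 -0.00288947]
 [-0.98666827 -0.00996951 -0.16243869]
 [ 0.16240012  0.00456943 -0.98671441]]
((541.07421875, 19.548980712890625), (288.7367248535156, 232.06832885742188), 6.545464515686035) [[ 384.41998   118.37002 ]
 [ 410.87384  -112.185616]
 [ 697.72845   -79.27206 ]
 [ 671.2746    151.28357 ]]
slot px 359.9931662870159 349.0 344 376 334 363
slot [[420.43271837   4.94249304  70.        ]]
jaws [[446.97530087  30.86262497  76.        ]
 [450.39269881 -17.17396291  76.        ]]
brass [343.08786611 200.33472803] [ 17  18 239] [[646.34225034  31.68609868  82.        ]]
brass [302.432 219.452] [ 18  18 250] [[615.63542033  93.99658217  82.        ]]
brass [299.77254902 271.57647059] [ 18  18 255] [[535.2381646   96.84713579  82.        ]]
black [384.81779661 219.15677966] [ 17  18 236] [[617.38678485 -32.50752509  82.        ]]
black [405.74903475 264.26254826] [ 18  18 259] [[547.96889617 -63.73388102  82.        ]]
posit [[777.03254172   2.09148738  60.        ]] jar [[ 556.21738642 -142.07324146   62.        ]]
```

View pics/crop0.png

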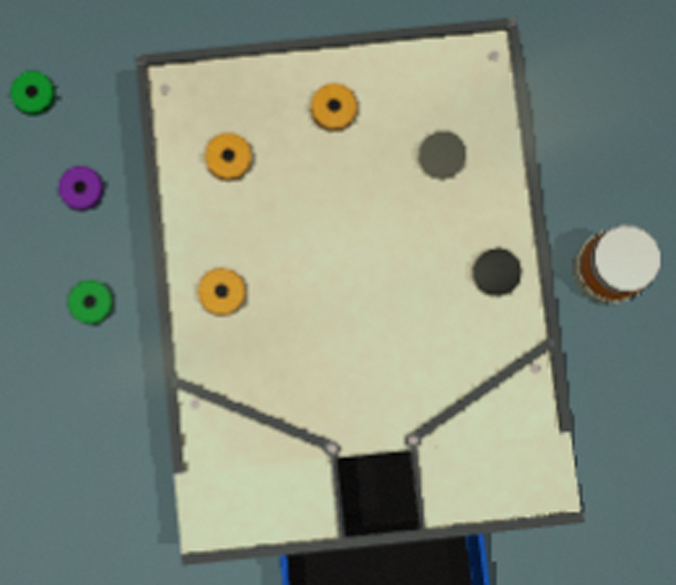

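Crop: the three brass discs (C nearest the gate at crop (222,291), B (229,156), A (334,106)) lie on the deck. The green and purple look-alikes are off the tray. Tray frame, checked against the jaws, slot and deck rectangle (48 mm jaw spacing, 289 mm length): gate ≈ (447.3, 7.8), x axis at 186.4°.

Plan: fingers about 18 mm apart as a two-point cradle; push in order C, B, A.

```bash
cat >> h.py <<'E'
G=np.array([447.3,7.8]); TH=np.radians(186.4)   # gate, tray yaw
def axes(): 
    u=np.array([np.cos(TH),np.sin(TH)]); return u,np.array([-u[1],u[0]])
def t2w(p): u,v=axes(); return G+(p[0]-119)*u+p[1]*v
def w2t(p): u,v=axes(); d=np.array(p[:2])-G; return np.array([119+d@u,d@v])
def shift(p,ztip,a,tips=17):
    """tray TCP xy, tip height above deck, push angle a deg -> tool-frame shift [mm], turn about z [deg]"""
    s=robot.sense(); M=R.from_quat(s['ee_rot']).as_matrix()
    d=M.T@(np.r_[t2w(p),70+ztip+tips]-s['ee_pos'])
    yaw=np.degrees(np.arctan2(M[1,0],M[0,0])); cur=yaw-(np.degrees(TH)-180)
    return np.round(d,1), round(-(a-cur),1)
def where():
    s=robot.sense(); M=R.from_quat(s['ee_rot']).as_matrix()
    return dict(t=round(s['t'],2),tray=np.round(w2t(s['ee_pos']),1),ztcp=round(s['ee_pos'][2]-70,1),a=round(np.degrees(np.arctan2(M[1,0],M[0,0])-TH)+180,1),F=np.round(s['ft_force'],1),w=round(s['gripper_width'],1))
E
python3 - <<'E'
from h import *
print(where(),shift((-10.8,-93.8),60,25))
for p in [(646.3,31.7),(615.6,94),(535.2,96.8),(617.4,-32.5),(548,-63.7)]: print(w2t(p).round(1))
E
```

```text
{'t': 0.15, 'tray': array([406.1, 510.1]), 'ztcp': np.float64(177.6), 'a': np.float64(16.0), 'F': array([0.5, 0.4, 0.2]), 'w': 85.4} (array([ 567.2, -465.5,  101.4]), np.float64(-9.0))
[-81.4  -1.6]
[-57.9 -66.9]
[ 21.7 -78.6]
[-45.5  59. ]
[26.9 82.3]
```

Emit:
move_arm(commands=[0.567, -0.465, 0.06, 0, 0, -9, 0.567, -0.465, 0.06, 0, 0, -9, 0.567, -0.465, 0.06, 0, 0, -9, 0.567, -0.465, 0.06, 0, 0, -9, 0.567, -0.465, 0.06, 0, 0, -9, 0.567, -0.465, 0.06, 0, 0, -9, 0.567, -0.465, 0.06, 0, 0, -9, 0.567, -0.465, 0.06, 0, 0, -9, 0.567, -0.465, 0.06, 0, 0, -9, 0.567, -0.465, 0.06, 0, 0, -9, 0.567, -0.465, 0.06, 0, 0, -9, 0.567, -0.465, 0.06, 0, 0, -9, 0.567, -0.465, 0.06, 0, 0, -9, 0.567, -0.465, 0.06, 0, 0, -9, 0.567, -0.465, 0.06, 0, 0, -9, 0.567, -0.465, 0.06, 0, 0, -9, 0.567, -0.465, 0.06, 0, 0, -9, 0.567, -0.465, 0.06, 0, 0, -9, 0.567, -0.465, 0.06, 0, 0, -9, 0.567, -0.465, 0.06, 0, 0, -9], gripper=-0.58)

```text
t: 1.82
ee_pos: [566.2, 115.7, 187.5]
ee_rot: [0.962, 0.272, -0.001, 0.0]
ft_force: [0.1, 0.4, -0.5]
gripper_width: 18.0
finger_force: 0.0
```

Run:
```python
from h import *
print(where()); f=cam('wrist'); save(f,'w1.png'); print(shift((-10.8,-93.8),30,25), f['mount'])
```

```text
{'t': 1.82, 'tray': array([-11.2, -94. ]), 'ztcp': np.float64(117.5), 'a': np.float64(25.2), 'F': array([ 0.1,  0.4, -0.5]), 'w': 18.0}
(array([ 0.9, -0.7, 70.6]), np.float64(0.1)) [[ 2.16491582e-04 -9.52626827e-01 -3.04141548e-01  7.85289310e+01]
 [ 9.99999969e-01  1.68336794e-04  1.84550351e-04  4.53627582e-01]
 [-1.24609402e-04 -3.04141578e-01  9.52626834e-01 -1.25477290e+02]
 [ 0.00000000e+00  0.00000000e+00  0.00000000e+00  1.00000000e+00]]
```

View pics/w1.png

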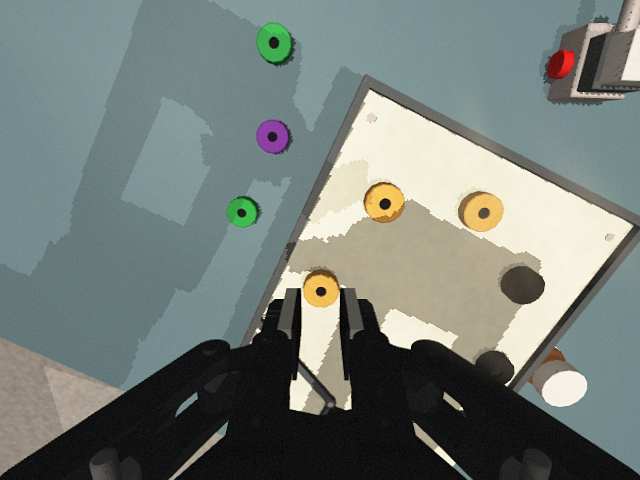

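Wrist view: disc C at (320,290), B (384,202), A (482,212), blacks (522,285) and (494,366), a jaw at (330,405); the fingertips stand above the tray at around (283–350,290).

```bash
cat >> h.py <<'E'
def discs(f,kind='brass',z=82,amin=150):
    q=blobs(f,kind); n,_,st,ce=cv2.connectedComponentsWithStats(q)
    return [(ce[i].round(),st[i,4],w2t(toplane(f,[ce[i]],z)[0]).round(1)) for i in range(1,n) if st[i,4]>amin]
E
python3 - <<'E'
from h import *
f=cam('wrist'); 
for d in discs(f): print(d)
for uv,z in [((522,285),82),((494,366),82),((330,405),76),((367,80),76),((638,224),76)]: print(uv,w2t(toplane(f,[uv],z)[0]).round(1))
M=np.linalg.inv(f['mount'])
for y in(-9,9):
  for x in (-11,11):
    p=M@[x,y,17,1]; print(x,y,p[:3]/p[2]*f['f']+[f['cx'],f['cy'],0])
E
```

```text
(array([383., 201.]), np.int32(1153), array([-59.5, -67.2]))
(array([482., 209.]), np.int32(1130), array([-83.3,  -2.2]))
(array([320., 288.]), np.int32(873), array([ 19.9, -78.5]))
(522, 285) [-47.   57.2]
(494, 366) [22.4 79.1]
(330, 405) [120.  -21.7]
(367, 80) [-123.2 -112. ]
(638, 224) [-120.9  107.8]
-11 -9 [300.48742111 327.10364719 336.63241885]
11 -9 [299.65825398 285.6664821  336.63241885]
-11 9 [337.67122967 327.1081416  336.63241885]
11 9 [338.43422062 285.67204858 336.63241885]
```

Run:
```python
from h import *
print(shift((20,0),3,25))
```

```text
(array([-65.9,  70.8,  97.9]), np.float64(0.0))
```

Emit:
move_arm(commands=[-0.066, 0.071, 0.05, 0, 0, 0, -0.066, 0.071, 0.05, 0, 0, 0, -0.066, 0.071, 0.06, 0, 0, 0, -0.066, 0.071, 0.085, 0, 0, 0, -0.066, 0.071, 0.095, 0, 0, 0, -0.066, 0.071, 0.098, 0, 0, 0, -0.066, 0.071, 0.099, 0, 0, 0, -0.066, 0.071, 0.099, 0, 0, 0])

```text
t: 2.58
ee_pos: [547.4, 19.4, 90.1]
ee_rot: [0.963, 0.271, 0.001, 0.0]
ft_force: [0.2, 0.3, -0.2]
gripper_width: 18.1
finger_force: 0.0
```

Emit:
move_arm(commands=[0, 0, 0.001, 0, 0, 0, 0, 0, 0.002, 0, 0, 0, 0, 0, 0.002, 0, 0, 0])

```text
t: 2.83
ee_pos: [547.4, 19.8, 88.1]
ee_rot: [0.963, 0.271, 0.001, 0.0]
ft_force: [-0.4, 0.2, 0.1]
gripper_width: 17.6
finger_force: 0.0
```

Tips are nominally 1 mm off the deck with no contact yet; step down carefully.

Emit:
move_arm(commands=[0, 0, 0.001, 0, 0, 0, 0, 0, 0.002, 0, 0, 0, 0, 0, 0.002, 0, 0, 0])

```text
t: 3.08
ee_pos: [547.4, 19.7, 87.2]
ee_rot: [0.963, 0.271, 0.001, 0.0]
ft_force: [-2.7, 0.6, 11.7]
gripper_width: 17.8
finger_force: 6.1
```

Emit:
move_arm(commands=[0, 0, 0.001, 0, 0, 0, 0, 0, 0.001, 0, 0, 0])

```text
t: 3.25
ee_pos: [547.4, 19.7, 87.2]
ee_rot: [0.963, 0.271, 0.001, 0.0]
ft_force: [-5.0, 1.1, 19.4]
gripper_width: 17.8
finger_force: 9.7
```

Deck contact at TCP 87.2, so tips = 17 mm as given. Lift and go behind C.

Run:
```python
from h import *
C=np.array([21,-78.6]); a=np.radians(25)
print(shift(C-36*np.array([np.cos(a),np.sin(a)]),30,25))
```

```text
(array([ 66.5, -71.8, -29.8]), np.float64(0.0))
```

Emit:
move_arm(commands=[0, 0, -0.034, 0, 0, 0, 0.04, -0.04, -0.034, 0, 0, 0, 0.066, -0.072, -0.034, 0, 0, 0, 0.066, -0.072, -0.034, 0, 0, 0, 0.066, -0.072, -0.034, 0, 0, 0, 0.066, -0.072, -0.02, 0, 0, 0, 0.066, -0.072, -0.012, 0, 0, 0, 0.066, -0.072, -0.012, 0, 0, 0])

```text
t: 3.92
ee_pos: [563.5, 114.3, 94.2]
ee_rot: [0.963, 0.271, -0.003, -0.0]
ft_force: [-0.6, 1.1, -0.3]
gripper_width: 17.9
finger_force: 0.0
```

Run:
```python
from h import *
print(where())
k=np.radians(25); e=np.array([np.cos(k),np.sin(k)])
f=cam('wrist')
for d in discs(f): print(d)
for p in [(21,-78.6),(60,-40),(90,-8),(100,0),(145,0)]: print(p,shift(np.array(p)-21.7*e,8.5,25))
```

```text
{'t': 3.92, 'tray': array([ -8.3, -92.9]), 'ztcp': np.float64(24.2), 'a': np.float64(25.0), 'F': array([-0.6,  1.1, -0.3]), 'w': 17.9}
(array([425., 238.]), np.int32(2754), array([-59.9, -67.1]))
(array([584., 251.]), np.int32(2902), array([-83.4,  -2.4]))
(array([320., 369.]), np.int32(1664), array([ 19.9, -79. ]))
(21, -78.6) (array([-11.4,   0.3,  -0.5]), np.float64(-0.0))
(60, -40) (array([-63. ,  18.8,  -0.3]), np.float64(-0.0))
(90, -8) (array([-103.7,   35.1,   -0.2]), np.float64(-0.0))
(100, 0) (array([-1.162e+02,  3.810e+01, -1.000e-01]), np.float64(-0.0))
(145, 0) (array([-157. ,   19.1,    0. ]), np.float64(-0.0))
```

Emit:
move_arm(commands=[-0.004, 0, 0, 0, 0, 0, -0.008, 0, 0, 0, 0, 0, -0.012, 0.001, 0, 0, 0, 0, -0.018, 0.003, 0, 0, 0, 0, -0.025, 0.005, 0, 0, 0, 0, -0.032, 0.008, 0, 0, 0, 0, -0.039, 0.01, 0, 0, 0, 0, -0.046, 0.013, 0, 0, 0, 0, -0.053, 0.015, 0, 0, 0, 0, -0.06, 0.018, 0, 0, 0, 0, -0.067, 0.021, 0, 0, 0, 0, -0.073, 0.023, 0, 0, 0, 0, -0.078, 0.025, 0, 0, 0, 0, -0.082, 0.027, 0, 0, 0, 0, -0.083, 0.027, 0, 0, 0, 0])

```text
t: 5.22
ee_pos: [508.5, 48.2, 96.3]
ee_rot: [0.963, 0.27, -0.0, 0.0]
ft_force: [1.3, 1.4, 1.0]
gripper_width: 18.1
finger_force: 0.8
```

Run:
```python
from h import *
print(where())
k=np.radians(25); e=np.array([np.cos(k),np.sin(k)])
f=cam('top'); 
for d in discs(f,amin=60): print(d)
f=cam('wrist'); save(f,'w2.png')
for d in discs(f): print(d)
for p in [(76,-23),(90,-8),(100,0),(145,0)]: print(p,shift(np.array(p)-21.7*e,8.5,25))
```

```text
{'t': 5.22, 'tray': array([ 53.7, -33.3]), 'ztcp': np.float64(26.3), 'a': np.float64(25.0), 'F': array([1.3, 1.4, 1. ]), 'w': 18.1}
(array([343., 201.]), np.int32(244), array([-81.1,  -1.7]))
(array([368.,  30.]), np.int32(3804), array([-56.9, -65.5]))
(array([558.,  41.]), np.int32(4681), array([-82.6,  -1.3]))
(array([320., 345.]), np.int32(1479), array([ 70.7, -25.1]))
(76, -23) (array([-3.3,  0.1,  0.8]), np.float64(-0.0))
(90, -8) (array([-22.3,   7.8,   0.8]), np.float64(-0.0))
(100, 0) (array([-34.7,  10.8,   0.8]), np.float64(-0.0))
(145, 0) (array([-75.5,  -8.2,   0.9]), np.float64(-0.0))
```

View pics/w2.png

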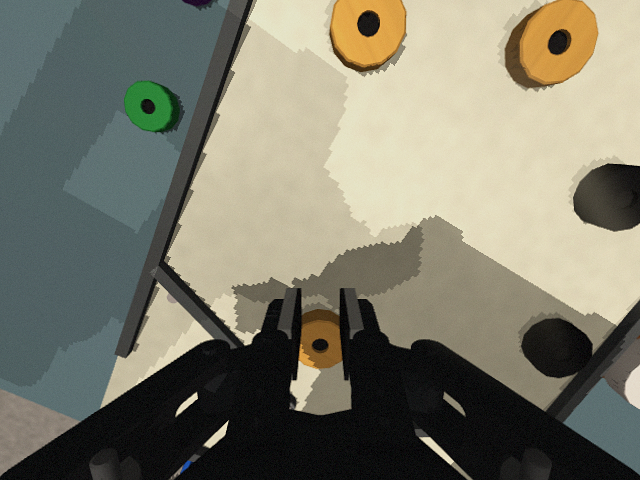

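C sits centred in the cradle (hole at (320,345)); the others are undisturbed. Push through the gate.

Emit:
move_arm(commands=[-0.005, 0.002, 0.001, 0, 0, 0, -0.011, 0.004, 0.001, 0, 0, 0, -0.017, 0.006, 0.001, 0, 0, 0, -0.023, 0.008, 0.001, 0, 0, 0, -0.029, 0.0095, 0.001, 0, 0, 0, -0.035, 0.0105, 0.001, 0, 0, 0, -0.041, 0.008, 0.001, 0, 0, 0, -0.047, 0.005, 0.001, 0, 0, 0, -0.053, 0.002, 0.001, 0, 0, 0, -0.059, -0.0005, 0.001, 0, 0, 0, -0.065, -0.003, 0.001, 0, 0, 0, -0.071, -0.006, 0.001, 0, 0, 0, -0.077, -0.009, 0.001, 0, 0, 0, -0.077, -0.009, 0.001, 0, 0, 0, -0.077, -0.009, 0.001, 0, 0, 0])

```text
t: 6.57
ee_pos: [437.6, 16.5, 95.2]
ee_rot: [0.963, 0.27, -0.0, -0.0]
ft_force: [0.2, -0.2, 0.6]
gripper_width: 17.9
finger_force: 0.0
```

Run:
```python
from h import *
print(where())
f=cam('side'); save(f,'s2.png'); print([ (d[0],d[1]) for d in discs(f,amin=40)])
f=cam('wrist'); print([(d[0],d[1]) for d in discs(f,amin=40)])
cv2.imwrite('pics/s2c.png',cv2.cvtColor(cv2.resize(cam('side')['pixels'][140:340,240:540],None,fx=2.5,fy=2.5),cv2.COLOR_RGB2BGR))
B=np.array([-58.5,-67]); k=np.radians(14); e=np.array([np.cos(k),np.sin(k)])
print(shift(B-36*e,30,14))
```

```text
{'t': 6.57, 'tray': array([127.7,  -9.7]), 'ztcp': np.float64(25.2), 'a': np.float64(25.0), 'F': array([ 0.2, -0.2,  0.6]), 'w': 17.9}
[(array([302., 220.]), np.int32(231)), (array([313., 255.]), np.int32(277))]
[(array([318., 294.]), np.int32(215))]
(array([227.2,  32.8, -21.5]), np.float64(11.0))
```

View pics/s2c.png

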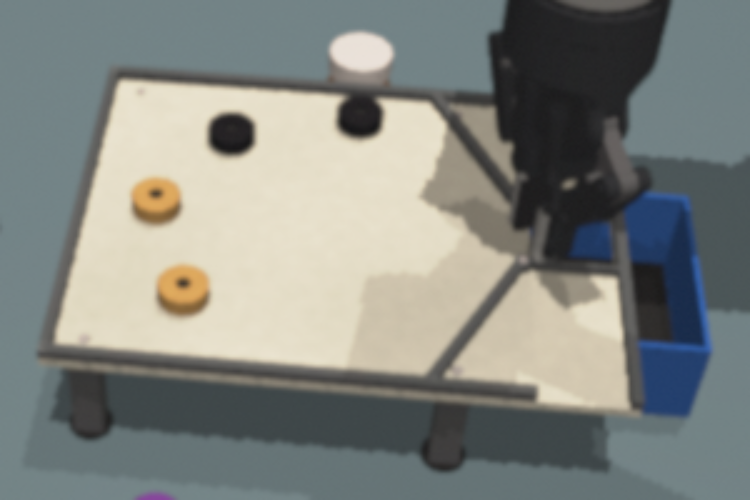

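C seems to have dropped (only two brass discs on the deck). Rise, go behind B, and check with the top camera.

Emit:
move_arm(commands=[0.005, 0, -0.015, 0, 0, 0, 0.03, 0, -0.035, 0, 0, 0, 0.06, 0.01, -0.035, 0, 0, 3, 0.1, 0.015, -0.035, 0, 0, 6, 0.14, 0.02, -0.035, 0, 0, 9, 0.18, 0.026, -0.035, 0, 0, 11, 0.21, 0.03, -0.035, 0, 0, 11, 0.227, 0.033, -0.035, 0, 0, 11, 0.227, 0.033, -0.035, 0, 0, 11, 0.227, 0.033, -0.035, 0, 0, 11])

```text
t: 7.55
ee_pos: [649.9, 106.9, 129.4]
ee_rot: [0.984, 0.177, -0.0, 0.0]
ft_force: [-1.4, -0.5, -0.2]
gripper_width: 17.5
finger_force: 0.0
```

Run:
```python
from h import *
print(where())
f=cam('top'); print([(d[0],d[1],d[2]) for d in discs(f,amin=20)]); print([d for d in discs(f,z=10,amin=20)])
print([d for d in discs(cam('wrist'))])
B=np.array([-58.5,-67]); k=np.radians(14); e=np.array([np.cos(k),np.sin(k)])
cv2.imwrite('pics/t3c.png',cv2.cvtColor(cv2.resize(f['pixels'][160:410,240:480],None,fx=2.3,fy=2.3),cv2.COLOR_RGB2BGR))
print(shift(B-36*e,8.5,14))
```

```text
{'t': 7.55, 'tray': array([-93.4, -75.9]), 'ztcp': np.float64(59.4), 'a': np.float64(14.0), 'F': array([-1.4, -0.5, -0.2]), 'w': 17.5}
[(array([302., 220.]), np.int32(250), array([-57.6, -67. ])), (array([445., 267.]), np.int32(52), array([ 37.6, 141.8]))]
[(array([302., 220.]), np.int32(250), array([-72.1, -67.6])), (array([445., 267.]), np.int32(52), array([ 31. , 158.3]))]
[(array([438., 318.]), np.int32(1669), array([-85.5,  -3.1])), (array([319., 329.]), np.int32(1396), array([-61.3, -68. ]))]
(array([ 2.2,  0.2, 34.1]), np.float64(-0.0))
```

View pics/t3c.png

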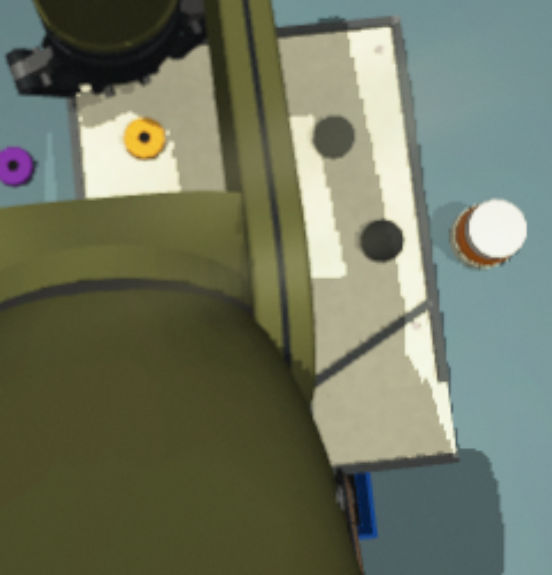

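The arm hides the slot from the top camera. Check the slot in the side view numerically.

Run:
```python
from h import *
f=cam('side'); print([(d[0],d[1]) for d in discs(f,amin=10)])
for p in [(147,0,70),(155,0,3),(130,0,76),(119,0,70)]:
    X=np.r_[t2w(p[:2]),p[2]]; c=f['R']@X+f['t']; print(p,(c[:2]/c[2]*f['f']+[f['cx'],f['cy']]).round())
h=cv2.cvtColor(f['pixels'],cv2.COLOR_RGB2HSV)[222:250,445:490]
print(h[::6,::5].tolist())
```

```text
[(array([304., 219.]), np.int32(165)), (array([313., 255.]), np.int32(285))]
(147, 0, 70) [471. 236.]
(155, 0, 3) [469. 270.]
(130, 0, 76) [459. 232.]
(119, 0, 70) [450. 234.]
[[[20, 23, 68], [23, 15, 67], [15, 9, 58], [15, 9, 60], [20, 12, 64], [18, 18, 71], [20, 27, 86], [22, 28, 99], [20, 11, 67]], [[20, 42, 159], [19, 33, 147], [109, 162, 96], [110, 151, 93], [110, 111, 94], [110, 91, 87], [112, 76, 77], [111, 47, 71], [20, 12, 62]], [[20, 41, 154], [20, 37, 151], [109, 172, 98], [109, 170, 99], [109, 172, 98], [109, 167, 99], [109, 169, 98], [109, 172, 98], [114, 18, 69]], [[21, 40, 154], [20, 38, 149], [109, 165, 88], [109, 168, 94], [108, 168, 97], [109, 167, 99], [109, 167, 99], [108, 167, 99], [113, 39, 78]], [[21, 21, 122], [15, 11, 93], [23, 14, 73], [10, 10, 76], [10, 10, 80], [20, 10, 80], [20, 9, 83], [20, 10, 80], [23, 12, 83]]]
```

Slot is empty (blue bin wall shows through) and nothing is on the deck: C is in the bin. Lower behind B.

Emit:
move_arm(commands=[0.001, 0, 0.02, 0, 0, 0, 0.001, 0, 0.03, 0, 0, 0, 0.001, 0, 0.034, 0, 0, 0, 0.001, 0, 0.034, 0, 0, 0])

```text
t: 8.03
ee_pos: [648.3, 106.3, 94.9]
ee_rot: [0.984, 0.177, -0.002, -0.0]
ft_force: [0.9, -0.8, 0.2]
gripper_width: 18.1
finger_force: 0.0
```

Run:
```python
from h import *
print(where())
k=np.radians(14); e=np.array([np.cos(k),np.sin(k)])
for p in [(-59,-67),(0,-41),(60,-15),(95,0),(148,0)]: print(p,shift(np.array(p)-21.7*e,8.5,14))
```

```text
{'t': 8.03, 'tray': array([-91.7, -75.5]), 'ztcp': np.float64(24.9), 'a': np.float64(14.0), 'F': array([ 0.9, -0.8,  0.2]), 'w': 18.1}
(-59, -67) (array([-12.1,   0.3,  -0.5]), np.float64(-0.0))
(0, -41) (array([-75.6,  11.3,  -0.3]), np.float64(-0.0))
(60, -15) (array([-1.401e+02,  2.210e+01, -1.000e-01]), np.float64(-0.0))
(95, 0) (array([-1.777e+02,  2.820e+01,  1.000e-01]), np.float64(-0.0))
(148, 0) (array([-229.1,   15.4,    0.3]), np.float64(-0.0))
```

Emit:
move_arm(commands=[-0.005, 0, 0, 0, 0, 0, -0.01, 0, 0, 0, 0, 0, -0.015, 0.001, 0, 0, 0, 0, -0.022, 0.002, 0, 0, 0, 0, -0.03, 0.0035, 0, 0, 0, 0, -0.038, 0.005, 0, 0, 0, 0, -0.046, 0.006, 0, 0, 0, 0, -0.054, 0.0075, 0, 0, 0, 0, -0.062, 0.009, 0, 0, 0, 0, -0.07, 0.0105, 0, 0, 0, 0, -0.078, 0.012, 0, 0, 0, 0, -0.086, 0.013, 0, 0, 0, 0, -0.094, 0.0145, 0, 0, 0, 0, -0.102, 0.016, 0, 0, 0, 0, -0.11, 0.017, 0, 0, 0, 0, -0.118, 0.0185, 0, 0, 0, 0, -0.126, 0.02, 0, 0, 0, 0, -0.133, 0.021, 0, 0, 0, 0, -0.138, 0.022, 0, 0, 0, 0, -0.14, 0.022, 0, 0, 0, 0])

```text
t: 9.7
ee_pos: [525.9, 36.9, 96.4]
ee_rot: [0.984, 0.177, -0.0, 0.0]
ft_force: [1.8, 0.8, 2.7]
gripper_width: 17.7
finger_force: 1.3
```

Run:
```python
from h import *
print(where()); f=cam('wrist'); print(discs(f))
k=np.radians(14); e=np.array([np.cos(k),np.sin(k)])
print('exp',w2t(robot.sense()['ee_pos'])+21.7*e)
for p in [(60,-15),(95,0),(148,0)]: print(p,shift(np.array(p)-21.7*e,8.5,14))
```

```text
{'t': 9.7, 'tray': array([ 37.6, -20.2]), 'ztcp': np.float64(26.4), 'a': np.float64(14.0), 'F': array([1.8, 0.8, 2.7]), 'w': 17.7}
[(array([450.,  37.]), np.int32(4446), array([-82.2,  -0.9])), (array([320., 344.]), np.int32(1450), array([ 55.6, -15.5]))]
exp [ 58.71908618 -15.01321913]
(60, -15) (array([-1.2, -0.3,  0.9]), np.float64(-0.0))
(95, 0) (array([-38.8,   5.8,   0.9]), np.float64(-0.0))
(148, 0) (array([-90.3,  -7. ,   0.9]), np.float64(-0.0))
```

B is held in the cradle; push it through.

Emit:
move_arm(commands=[-0.005, 0.001, 0.001, 0, 0, 0, -0.011, 0.002, 0.001, 0, 0, 0, -0.018, 0.003, 0.001, 0, 0, 0, -0.025, 0.004, 0.001, 0, 0, 0, -0.032, 0.005, 0.001, 0, 0, 0, -0.039, 0.0055, 0.001, 0, 0, 0, -0.045, 0.004, 0.001, 0, 0, 0, -0.051, 0.0025, 0.001, 0, 0, 0, -0.057, 0.001, 0.001, 0, 0, 0, -0.063, -0.0005, 0.001, 0, 0, 0, -0.069, -0.002, 0.001, 0, 0, 0, -0.075, -0.0035, 0.001, 0, 0, 0, -0.081, -0.005, 0.001, 0, 0, 0, -0.087, -0.0065, 0.001, 0, 0, 0, -0.092, -0.0075, 0.001, 0, 0, 0, -0.092, -0.0075, 0.001, 0, 0, 0, -0.092, -0.0075, 0.001, 0, 0, 0])

```text
t: 11.17
ee_pos: [437.4, 12.4, 95.3]
ee_rot: [0.984, 0.177, -0.0, -0.0]
ft_force: [0.4, 0.0, -0.2]
gripper_width: 17.8
finger_force: 0.0
```

Run:
```python
from h import *
print(where()); print(discs(cam('wrist'),amin=40))
print(shift((-82-37,-1.5),40,0))
```

```text
{'t': 11.17, 'tray': array([128.3,  -5.6]), 'ztcp': np.float64(25.3), 'a': np.float64(14.0), 'F': array([ 0.4,  0. , -0.2]), 'w': 17.8}
[(array([321., 292.]), np.int32(164), array([118.7,  -7.2]))]
(array([238.4,  63.6, -31.6]), np.float64(14.0))
```

Emit:
move_arm(commands=[0.005, 0, -0.02, 0, 0, 0, 0.03, 0.005, -0.032, 0, 0, 2, 0.06, 0.015, -0.032, 0, 0, 5, 0.095, 0.025, -0.032, 0, 0, 8, 0.13, 0.035, -0.032, 0, 0, 11, 0.165, 0.045, -0.032, 0, 0, 14, 0.2, 0.055, -0.032, 0, 0, 14, 0.23, 0.062, -0.032, 0, 0, 14, 0.238, 0.064, -0.032, 0, 0, 14, 0.238, 0.064, -0.032, 0, 0, 14, 0.238, 0.064, -0.032, 0, 0, 14])

```text
t: 12.13
ee_pos: [682.4, 35.4, 126.4]
ee_rot: [0.998, 0.056, -0.001, -0.0]
ft_force: [-0.3, -0.2, -0.2]
gripper_width: 18.0
finger_force: 0.0
```

Run:
```python
from h import *
print(where()); print(discs(cam('wrist')))
f=cam('side'); print([(d[0],d[1]) for d in discs(f,amin=10)])
print(cv2.cvtColor(f['pixels'],cv2.COLOR_RGB2HSV)[222:250:6,445:490:8].tolist())
print(shift((-82-36,-1.7),8.5,0))
```

```text
{'t': 12.13, 'tray': array([-117.7,   -1.2]), 'ztcp': np.float64(56.4), 'a': np.float64(0.0), 'F': array([-0.3, -0.2, -0.2]), 'w': 18.0}
[(array([320., 336.]), np.int32(1287), array([-83.7,  -1. ]))]
[(array([302., 219.]), np.int32(240))]
[[[22, 31, 91], [0, 8, 66], [15, 13, 78], [23, 15, 69], [18, 29, 89], [10, 12, 66]], [[22, 32, 230], [111, 126, 97], [110, 136, 92], [110, 98, 86], [112, 76, 74], [20, 13, 60]], [[22, 34, 226], [112, 108, 99], [109, 167, 96], [109, 168, 97], [108, 173, 96], [113, 15, 66]], [[23, 34, 226], [112, 73, 94], [109, 167, 93], [108, 173, 96], [109, 171, 97], [115, 37, 76]], [[21, 22, 118], [12, 17, 76], [15, 8, 62], [10, 13, 60], [30, 9, 59], [15, 16, 63]]]
(array([ 1.6, -0.5, 31.3]), np.float64(-0.0))
```

B is in the bin (slot empty, only A left on the deck). Lower behind A.

Emit:
move_arm(commands=[0.001, 0, 0.018, 0, 0, 0, 0.001, 0, 0.028, 0, 0, 0, 0.001, 0, 0.031, 0, 0, 0, 0.001, 0, 0.031, 0, 0, 0])

```text
t: 12.57
ee_pos: [682.1, 35.3, 95.0]
ee_rot: [0.998, 0.056, -0.002, -0.0]
ft_force: [-0.3, 0.3, 0.4]
gripper_width: 17.9
finger_force: 0.0
```

Run:
```python
from h import *
print(where())
for p in [(-82,-1.5),(60,0),(95,0),(148,0)]: print(p,shift(np.array(p)-[21.7,0],8.5,0))
```

```text
{'t': 12.57, 'tray': array([-117.4,   -1.2]), 'ztcp': np.float64(25.0), 'a': np.float64(-0.0), 'F': array([-0.3,  0.3,  0.4]), 'w': 17.9}
(-82, -1.5) (array([-13.7,  -0.3,  -0.4]), np.float64(-0.0))
(60, 0) (array([-1.557e+02,  1.200e+00,  1.000e-01]), np.float64(-0.0))
(95, 0) (array([-190.7,    1.3,    0.3]), np.float64(-0.0))
(148, 0) (array([-243.7,    1.3,    0.5]), np.float64(-0.0))
```

Emit:
move_arm(commands=[-0.005, 0, 0, 0, 0, 0, -0.01, 0, 0, 0, 0, 0, -0.015, 0, 0, 0, 0, 0, -0.022, 0, 0, 0, 0, 0, -0.03, 0, 0, 0, 0, 0, -0.039, 0, 0, 0, 0, 0, -0.048, 0, 0, 0, 0, 0, -0.057, 0, 0, 0, 0, 0, -0.066, 0, 0, 0, 0, 0, -0.075, 0.001, 0, 0, 0, 0, -0.084, 0.001, 0, 0, 0, 0, -0.093, 0.001, 0, 0, 0, 0, -0.102, 0.001, 0, 0, 0, 0, -0.111, 0.001, 0, 0, 0, 0, -0.12, 0.001, 0, 0, 0, 0, -0.129, 0.001, 0, 0, 0, 0, -0.138, 0.001, 0, 0, 0, 0, -0.146, 0.001, 0, 0, 0, 0, -0.152, 0.001, 0, 0, 0, 0, -0.155, 0.001, 0, 0, 0, 0])

```text
t: 14.23
ee_pos: [529.3, 17.1, 96.4]
ee_rot: [0.998, 0.056, -0.0, -0.0]
ft_force: [2.9, -0.4, 2.1]
gripper_width: 17.7
finger_force: 1.4
```

Run:
```python
from h import *
print(where()); print(discs(cam('wrist')))
for p in [(60,0),(95,0),(148,0)]: print(p,shift(np.array(p)-[21.7,0],8.5,0))
```

```text
{'t': 14.23, 'tray': array([36.5, -0.1]), 'ztcp': np.float64(26.4), 'a': np.float64(-0.0), 'F': array([ 2.9, -0.4,  2.1]), 'w': 17.7}
[(array([320., 345.]), np.int32(1405), array([55.3, -0.2]))]
(60, 0) (array([-1.6,  0.2,  0.9]), np.float64(-0.0))
(95, 0) (array([-36.6,   0.2,   0.9]), np.float64(-0.0))
(148, 0) (array([-89.6,   0.2,   0.9]), np.float64(-0.0))
```

Emit:
move_arm(commands=[-0.005, 0, 0.001, 0, 0, 0, -0.011, 0, 0.001, 0, 0, 0, -0.018, 0, 0.001, 0, 0, 0, -0.025, 0, 0.001, 0, 0, 0, -0.032, 0, 0.001, 0, 0, 0, -0.039, 0, 0.001, 0, 0, 0, -0.045, 0, 0.001, 0, 0, 0, -0.051, 0, 0.001, 0, 0, 0, -0.057, 0, 0.001, 0, 0, 0, -0.063, 0, 0.001, 0, 0, 0, -0.069, 0, 0.001, 0, 0, 0, -0.075, 0, 0.001, 0, 0, 0, -0.081, 0, 0.001, 0, 0, 0, -0.087, 0, 0.001, 0, 0, 0, -0.091, 0, 0.001, 0, 0, 0, -0.091, 0, 0.001, 0, 0, 0, -0.091, 0, 0.001, 0, 0, 0])

```text
t: 15.7
ee_pos: [439.5, 7.0, 95.2]
ee_rot: [0.998, 0.056, -0.0, -0.0]
ft_force: [0.3, -0.2, 0.3]
gripper_width: 17.8
finger_force: 0.0
```

Emit:
move_arm(commands=[0, 0, -0.02, 0, 0, 0, 0.02, 0, -0.05, 0, 0, 0, 0.06, 0, -0.08, 0, 0, 0, 0.1, 0, -0.1, 0, 0, 0, 0.14, 0, -0.12, 0, 0, 0, 0.16, 0, -0.14, 0, 0, 0, 0.16, 0, -0.14, 0, 0, 0, 0.16, 0, -0.14, 0, 0, 0, 0.16, 0, -0.14, 0, 0, 0])

```text
t: 16.45
ee_pos: [598.2, 25.0, 234.5]
ee_rot: [0.998, 0.056, -0.001, -0.0]
ft_force: [-0.7, -0.2, -0.4]
gripper_width: 18.1
finger_force: 0.0
```

Run:
```python
from h import *
print(where()); print(discs(cam('wrist'),amin=30))
f=cam('side'); print([(d[0],d[1]) for d in discs(f,amin=10)])
cv2.imwrite('pics/s5.png',cv2.cvtColor(cv2.resize(f['pixels'][140:340,240:540],None,fx=2.5,fy=2.5),cv2.COLOR_RGB2BGR))
```

```text
{'t': 16.45, 'tray': array([-32.8,  -0.2]), 'ztcp': np.float64(164.5), 'a': np.float64(0.0), 'F': array([-0.7, -0.2, -0.4]), 'w': 18.1}
[(array([470., 260.]), np.int32(122), array([ -4.5, 131.8])), (array([324., 377.]), np.int32(232), array([120. ,   3.9]))]
[]
```

View pics/s5.png

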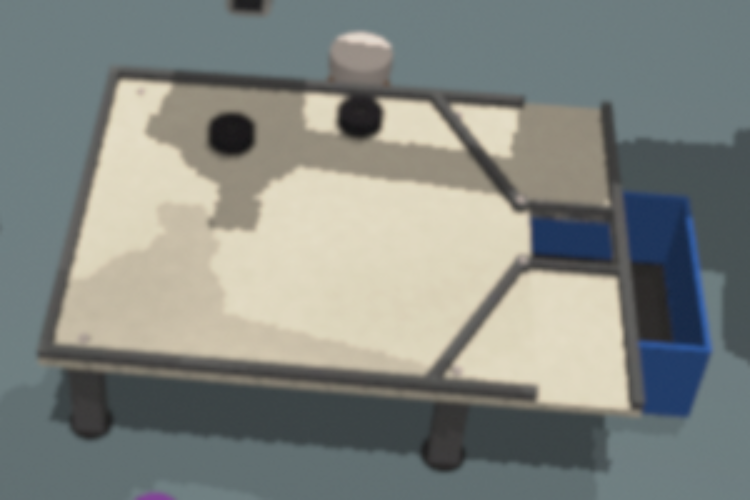

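The slot is empty. No brass is left on the deck; brass shows through the slot in the wrist view at (324,377). The blacks and the jar are where they were.

```bash
python3 -c "
from cell import robot
print(robot.finish_job())"
```

```text
the job is handed in; nothing more can be done
None
```

The job is handed in with no verdict shown: I pushed the three brass spacers one at a time through the gate, the deck and slot are clear of brass, and the black spacers and jar look unmoved; the positioner wasn't re-checked, but the arm kept clear of it.

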